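# Shift the jar mill's gear lever into third

### The arm

A 6-joint arm with a two-finger parallel gripper is mounted at the origin on the work surface. World frame = base frame: x ahead of the robot, y to its left, z up, the work surface at z = 0. Lengths are in m, angles in rad, forces in N, time in s.
With the tool pointing down it reaches from about 0.3 to 0.875 m from the base axis. Payload 6.4 kg.
Tool frame: the origin (TCP) lies at the very end of the fingers, on their centre line; the grasp point (between the pads) lies 19 mm behind it; z points along the fingers, y is the line along which they close (so a half turn about z gives the same grasp; the last joint's range is limited). The gripper opens to 85 mm and grips with 20 to 120 N. Pads are 22 mm wide; open, the fingers measure 114 mm over their backs; the gripper's body (76 mm by 85 mm) begins 54 mm behind the grasp point. The pads swing forward as they close: fully open they stand 13 mm farther back than shut.
Start: joints at [0.983, 0.181, 1.607, -0, 1.354, -0.206], TCP at [0.214, 0.534, 0.231] pointing down, gripper open.
Joint ranges: [-2.99, 2.99], [-0.89, 2.07], [0.3, 2.58], [-1.14, 4.28], [0, 2.63], [-3.12, 3.12]. Speed limits (rad/s): [2.57, 2.57, 3.01, 3.14, 3.14, 3.14].

### API

Orientations are given as [roll, pitch, yaw] about the fixed x, y, z axes, in that order (R = Rz(yaw) Ry(pitch) Rx(roll)).
In Python, from workcell import manip gives the robot as it stands.
- The arm moves only by the tool carry_out, never from a script. Its argument "increments" is a list of rows, each a list of 3 entries, a list of its own where there are three numbers: the turn, a rotation vector about the tool's x, y, z in rad, then the shift along the tool's x, y, z in cm, then the finger opening in cm, from 0 to 8.54. In form: [[[wx, wy, wz], [dx, dy, dz], fingers], ...]. A call has 1 to 5 rows; each row is the pose to reach, as a shift and turn from the pose commanded when the call began, along the tool's axes at that moment; what a row does not reach only later rows make up. A row lasts 1/12 s, in which the tool goes at most 41.7 mm and 7.16 degrees, less where a joint would pass 70% of its speed; a pose out of reach is approached as far as the arm can. A call with a gripper value outside its range is refused whole. The fingers move at their own pace and stop on an object; the grip force is fixed at half the most. Time passes only in rows, so rows that repeat a pose let the fingers close. It gives the time, the measured TCP pose, the force, the opening and the grip force at its end, in the units of the state.
- manip.get_state(): the state, without advancing time (a new reading comes with each control period).
- manip.capture(name): name is "scene" or "top"; returns the picture (400x640x3 uint8, red, green, blue); there is no depth.
- manip.camera_model(name): a dict with "mtx" (3x3 intrinsics, pixels), "rvec" (rotation vector, rad) and "tvec" (3), from world to camera coordinates, as OpenCV has them. Camera axes: x right, y down, z forward; pixel columns grow to the right and rows downward; lengths in m; the calibration is good to about 2 mm. A picture is of the moment at which its call begins. camera_model takes no time and is no camera call.
- manip.job_done(): hands the job in; it is judged then, once.
The state is a dict: "clock": time; "joints": joint angles; "qd": joint speeds; "tau": joint torques, N m; "eef_pos": TCP position; "tool_rot": TCP orientation; "ft_force": force on the tool from outside, world axes, zero at the start; "ft_torque": the same for the moment, N m; "grip_width": opening from 0.0 (shut) to 1.0 (fully open); "gripper_force": force on a finger pad.
Only numpy, scipy, OpenCV 4.12 (cv2) and the standard library are available. Lean on these libraries where they do the work, as an engineer would, in place of code of your own. Each camera call takes 0.05 s, during which the arm holds its last target. There are 200 camera calls.

### The job

The jar mill's ball-topped gear lever was left somewhere in the left-hand side of its H-shaped gate. With closed fingers push it to the middle crossway, across to the right, then forward (away from the robot) fully home into the third slot, the far right-hand one, and then draw back clear of it. Only push the lever with the outside of the fingers, never take it between them, and leave the two pellet jars and the dish where they stand.

Things in the scene. Friction and masses are not known exactly. Their poses are not given: they have to be found in the camera images.
- mill: White bench jar mill, fixed, turned up to 17 degrees. Origin: on the bench (z = 0) right below the centre of the H gate; x points forward (away from the robot), y left, z up. Gearbox housing 200 mm in x, 180 mm in y, top at 94 mm. The roller deck adjoins on the left, y = 90 to 410 mm, with a glass jar lying on it (from y = 165 mm on, top at 185 mm).
- gate (a point): Centre of the H gate, on the top face (100 mm up) of the aluminium plate, 112 x 104 mm. Two lengthways slots 15 mm wide, centred 21.5 mm left and right, from x = -33 to 33 mm, joined by a crossway 18 mm wide (x = -9 to 9 mm). First slot = far left, second = near left, third = far right, fourth = near right. The solid tongues between the slots let the lever cross only in the crossway.
- pivot (a point): Point the lever tips about, inside the housing: 24 mm above the mill's origin. The 10 mm steel stem rises from it through the gate to the knob, whose centre is 146 mm from it: at 146 mm * (sin f, -sin s * cos f, cos s * cos f) in mill axes, s = lever_side, f = lever_fore.
- knob (a point): Centre of the lever's black ball knob, 32 mm diameter; 170 mm above the bench when upright, about 160 mm in a slot's end. In the third slot, fully home, it is about 49 mm forward and 41 mm right of the mill's origin. A push of about 4 to 6 N at the knob moves it; friction keeps it where it is left.
- stem (a point): A point on the lever's stem, 38 mm below the knob's centre.
- slot3 (a point): Point on the gate plate's top face, near the far end of the third slot: 26 mm forward and 23 mm right of the mill's origin, 100 mm up.
- lever_side (a joint): Sideways tilt of the lever, rad: 0 upright, positive to the right (mill -y), stops at -0.305 (left slots; the start) and +0.305 (right slots).
- lever_fore (a joint): Fore-and-aft tilt of the lever, rad: 0 in the middle crossway, positive forward (mill +x, away from the robot), stops at -0.344 and +0.344 (fully home in a slot). Starts anywhere between the stops. Within about 0.04 of 0 the stem passes freely through the crossway.
- jar_a: Bystander: standing glass jar of white pellets, 68 mm diameter, 105 mm high, right of the gearbox. Origin: centre of its underside.
- jar_b: Bystander: smaller glass jar of green pellets, 54 mm diameter, 80 mm high, further right. Origin: centre of its underside.
- dish: Bystander: flat aluminium sample dish, 90 mm diameter, 14 mm high, in front of the gearbox. Origin: centre of its underside.

How it is judged:
On the way, in this order (a step that is already met when the one before it is completed fails the run):
1. the lever has been brought across to the right in the crossway, not yet forward in a slot (value of joint lever_side above 0.2 rad and value of joint lever_fore below 0.15 rad), for 0.05 s.
2. the lever is fully forward in the third slot (value of joint lever_fore above 0.3 rad and value of joint lever_side above 0.24 rad), for 0.2 s.
At the end, for the whole second after the job is handed in: The lever rests in the third slot: lever_fore above 0.30 rad (stop at 0.344) and lever_side above 0.24 rad (stop at 0.305); jars and dish stand within 25 mm of where they were, upright within 0.2 rad (all of step 2 and velocity of joint lever_fore between -0.05 and 0.05 rad/s and distance of each of jar_a, jar_b, dish from where it was at the start of the episode below 0.025 m and angle between each of jar_a, jar_b, dish's own z axis and vertical below 0.2 rad); the robot touches nothing.
It fails at once if the lever is taken between the fingers (the grasp point comes within 18 mm of the knob's centre or 8 mm of the stem point) (distance between the grasp point and knob below 0.018 m or distance between the grasp point and stem below 0.008 m).
It fails at once if a jar or the dish is lifted, carried or shoved more than 25 mm (not (distance of jar_a from where it was at the start of the episode below 0.025 m) or not (distance of jar_b from where it was at the start of the episode below 0.025 m) or not (distance of dish from where it was at the start of the episode below 0.025 m)).
It also fails if it takes over 48 s, if anything falls off the work surface, if the arm or the gripper's body presses on something with over 40 N, if the wrist force passes 120 N, or if a joint passes its speed limit or range.

## Working session

There is one attempt and no reset: what is moved stays moved. The work goes in short steps, Python scripts to look and compute and a tool call to move; the robot and the scene stay as the last step left them, time stands still between calls to the robot, and variables do not carry over. Pictures are saved under pics/ and viewed, at most 10 in all, crops included, and the job is handed in when it is done.

Besides the shell and the picture viewer there is one more tool, called after "Request:" by a JSON object that holds its "op" and its "data", one argument or row to a line. carry_out: Moves the arm, as the interface text tells. Its arguments: {"type":"object","properties":{"increments":{"type":"array","items":{"type":"array"}}},"required":["increments"]}

```bash
mkdir -p pics
python3 - <<'E'
from workcell import manip
import cv2
for n in("scene","top"):
    cv2.imwrite(f"pics/{n}0.png",manip.capture(n)[:,:,::-1]); print(n,manip.camera_model(n))
print(manip.get_state())
E
```

```text
scene {'mtx': array([[371.09698235,   0.        , 319.92540258],
       [  0.        , 371.09698235, 204.43325497],
       [  0.        ,   0.        ,   1.        ]]), 'rvec': array([ 1.29894066,  2.48432404, -0.68606606]), 'tvec': array([ 0.43812684, -0.2092145 ,  1.00939706])}
top {'mtx': array([[424.24651839,   0.        , 319.5314538 ],
       [  0.        , 424.24651839, 194.31094395],
       [  0.        ,   0.        ,   1.        ]]), 'rvec': array([ 2.18574032, -2.19183909,  0.1507978 ]), 'tvec': array([-0.17748739,  0.51107668,  0.88334581])}
{'clock': 0.1, 'joints': array([ 9.82711497e-01,  1.81456238e-01,  1.60789787e+00, -7.10725116e-06,
        1.35378662e+00, -2.06274887e-01]), 'qd': array([-8.52136775e-04, -1.60407977e-03, -5.77221246e-04,  7.77015635e-05,
        7.36461264e-04,  2.03637497e-03]), 'tau': array([ 9.48895395e-04, -4.45875692e+01, -3.52241957e+01, -2.16041781e-04,
        3.96660995e-03, -1.26477568e-05]), 'eef_pos': array([0.21394206, 0.53319272, 0.23048505]), 'tool_rot': array([-3.14007598e+00, -3.10277823e-04,  2.75978401e+00]), 'ft_force': array([-1.00766444,  0.44807605, -0.26670857]), 'ft_torque': array([0.01838893, 0.02421403, 0.02485833]), 'gripper_force': 0.0, 'grip_width': 0.9987843294449813}
```

View pics/scene0.png

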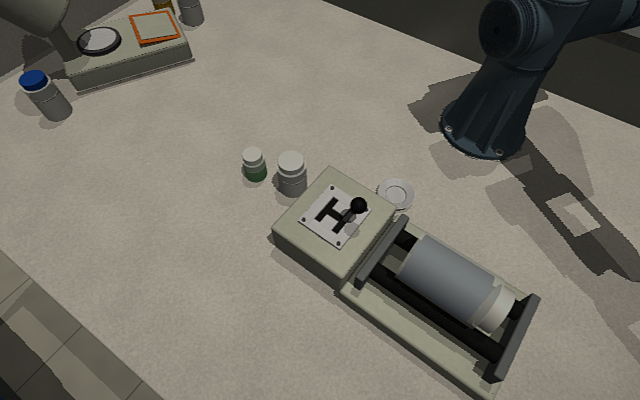

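View pics/top0.png

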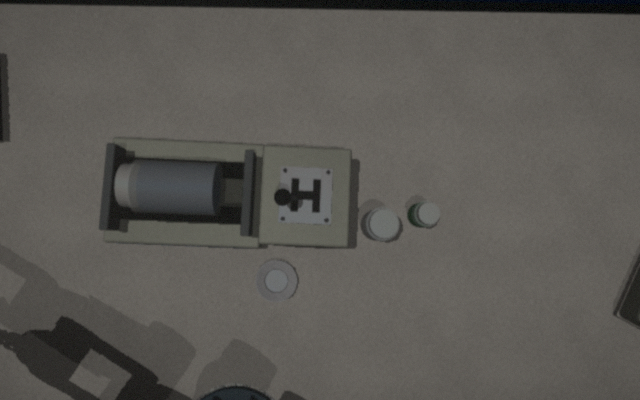

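The scene picture shows the H gate at about (333,214) and the knob at (358,205). In the top picture the plate screws are at (285,171), (328,172), (326,220) and (283,219), the knob at (283,197), the jars at (381,225) and (427,215), and the dish at (277,280).

Run:
```python
import cv2,numpy as np
a=cv2.imread("pics/top0.png")[160:230,265:345];b=cv2.imread("pics/scene0.png")[175:255,290:390]
a=cv2.resize(a,(400,350),interpolation=2);b=cv2.resize(b,(400,320),interpolation=2)
o=np.zeros((350,800,3),np.uint8);o[:,:400]=cv2.convertScaleAbs(a,alpha=1.8);o[:320,400:]=b
cv2.imwrite("pics/crop.png",o)
```

```text
(no output)
```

View pics/crop.png

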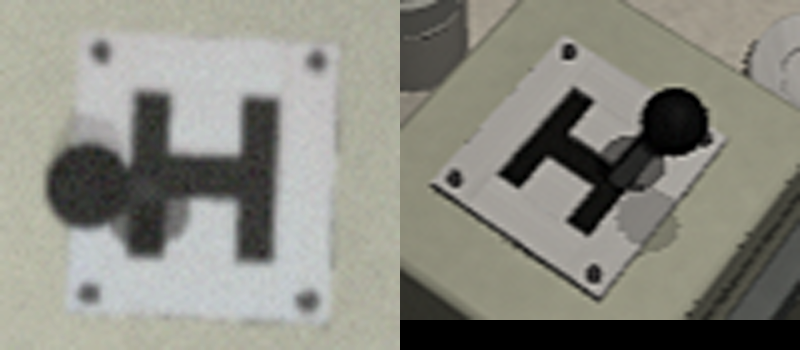

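The enlarged crops show the knob at top-camera (282.6,197) and scene-camera (358.8,205.5). The plate screws are clear, and the lever sits on the left close to the crossway.

```bash
cat > h.py <<'E'
import cv2,numpy as np
from workcell import manip
C={n:manip.camera_model(n) for n in("scene","top")}
def ray(n,p):
    m=C[n];R=cv2.Rodrigues(m["rvec"])[0];u=np.linalg.inv(m["mtx"])@[p[0],p[1],1]
    return -R.T@m["tvec"],R.T@u
def atz(n,p,z):
    o,d=ray(n,p);return o+d*(z-o[2])/d[2]
def tri(pt,ps):
    A=[];b=[]
    for n,p in(("top",pt),("scene",ps)):
        o,d=ray(n,p);d/=np.linalg.norm(d);P=np.eye(3)-np.outer(d,d);A.append(P);b.append(P@o)
    return np.linalg.lstsq(np.vstack(A),np.hstack(b),rcond=None)[0]
def proj(n,X):
    m=C[n];return cv2.projectPoints(np.array(X,float).reshape(-1,1,3),m["rvec"],m["tvec"],m["mtx"],None)[0].reshape(-1,2)
E
python3 - <<'E'
from h import *
np.set_printoptions(precision=4,suppress=True)
S=np.array([(101,51),(317,61),(307,301),(89,293)])/5+[265,160]  # FL FR NR NL
P=np.array([atz("top",p,.1) for p in S-.4]);print(P)
c=P.mean(0);f=(P[0]+P[1]-P[2]-P[3]);yaw=np.arctan2(f[1],f[0]);l=P[0]+P[3]-P[1]-P[2];print(c,yaw,np.arctan2(-l[0],l[1]))
for q in((332,187.75),(303.75,219.5),(338.25,243.25)):print("sc",atz("scene",q,.1))
k=tri((282.3,196.7),(358.5,205.2));print("knob",k)
R=np.array([[np.cos(yaw),-np.sin(yaw)],[np.sin(yaw),np.cos(yaw)]]);print("knob mill",R.T@(k-c)[:2], R.T@(atz("top",(282.3,196.7),.163)-c)[:2])
for n,p,z in(("jarA",(382,223),.105),("jarB",(428,214),.08),("dish",(277,280),.01)):print(n,atz("top",p,z))
from scipy.spatial.transform import Rotation as Ro
print(Ro.from_euler("xyz",manip.get_state()["tool_rot"]).as_matrix())
E
```

```text
[[ 0.5525 -0.1073  0.1   ]
 [ 0.5486 -0.1932  0.1   ]
 [ 0.453  -0.1886  0.1   ]
 [ 0.4564 -0.103   0.1   ]]
[ 0.5026 -0.148   0.1   ] -0.04673467431089946 -0.042635224436240106
sc [ 0.4532 -0.189   0.1   ]
sc [ 0.5493 -0.193   0.1   ]
sc [ 0.5535 -0.1075  0.1   ]
knob [ 0.493  -0.1057  0.1622]
knob mill [-0.0116  0.0418] [-0.0117  0.0419]
jarA [ 0.4462 -0.2986  0.105 ]
jarB [ 0.465  -0.3981  0.08  ]
dish [ 0.328  -0.0876  0.01  ]
[[-0.928   0.3726 -0.0009]
 [ 0.3726  0.928  -0.0013]
 [ 0.0003 -0.0015 -1.    ]]
```

Request:
{"op": "carry_out", "data": {
  "increments": [
    [[0, 0, -0.08], [-2, -2.3, 0], 0],
    [[0, 0, -0.16], [-4.5, -5, 0], 0],
    [[0, 0, -0.25], [-7, -7.6, 0], 0],
    [[0, 0, -0.337], [-9, -10.2, 0], 0],
    [[0, 0, -0.337], [-11.3, -12.6, 0], 0]
  ]
}}

```text
clock: 0.52
eef_pos: [0.2717, 0.3729, 0.2307]
tool_rot: [-3.141, -0.001, 3.102]
ft_force: [0.9, 0.0, -0.5]
grip_width: 0.299
gripper_force: 0.0
```

Request:
{"op": "carry_out", "data": {
  "increments": [
    [[0, 0, 0], [-1.3, -3.1, 0], 0],
    [[0, 0, 0], [-2.6, -6.2, 0], 0],
    [[0, 0, 0], [-3.9, -9.4, 0], 0],
    [[0, 0, 0], [-5.2, -12.5, 0], 0],
    [[0, 0, 0], [-6.4, -15.6, 0], 0]
  ]
}}

```text
clock: 0.93
eef_pos: [0.3291, 0.2143, 0.2311]
tool_rot: [-3.142, 0.0, 3.097]
ft_force: [0.4, -0.2, -0.0]
grip_width: -0.001
gripper_force: 0.0
```

Request:
{"op": "carry_out", "data": {
  "increments": [
    [[0, 0, 0], [-1.3, -3.1, 0], 0],
    [[0, 0, 0], [-2.6, -6.2, 0], 0],
    [[0, 0, 0], [-3.9, -9.4, 0], 0],
    [[0, 0, 0], [-5.2, -12.5, 0], 0],
    [[0, 0, 0], [-6.4, -15.6, 0], 0]
  ]
}}

```text
clock: 1.35
eef_pos: [0.3861, 0.0555, 0.2312]
tool_rot: [3.142, 0.0, 3.097]
ft_force: [1.0, -0.6, -0.2]
grip_width: 0.001
gripper_force: 0.0
```

Request:
{"op": "carry_out", "data": {
  "increments": [
    [[0, 0, 0], [-1.3, -3.1, 0], 0],
    [[0, 0, 0], [-2.6, -6.2, 0], 0],
    [[0, 0, 0], [-3.9, -9.4, 0], 0],
    [[0, 0, 0], [-4.5, -12.5, 0], 0],
    [[0, 0, 0], [-4.5, -14.5, 0], 0]
  ]
}}

```text
clock: 1.77
eef_pos: [0.425, -0.0925, 0.2311]
tool_rot: [-3.141, -0.0, 3.095]
ft_force: [0.3, 0.5, -0.4]
grip_width: -0.0
gripper_force: 0.0
```

Request:
{"op": "carry_out", "data": {
  "increments": [
    [[0, 0, 0], [0, -0.9, 2.5], 0],
    [[0, 0, 0], [0, -0.9, 5], 0],
    [[0, 0, 0], [0, -0.9, 7.5], 0],
    [[0, 0, 0], [0, -0.9, 9.2], 0],
    [[0, 0, 0], [0, -0.9, 9.2], 0]
  ]
}}

```text
clock: 2.18
eef_pos: [0.4212, -0.0974, 0.1354]
tool_rot: [3.138, -0.007, 3.096]
ft_force: [-0.9, -0.4, -1.3]
grip_width: -0.002
gripper_force: 0.0
```

Run:
```python
from h import *
s=manip.get_state();print(s["eef_pos"],s["ft_force"])
c=np.array([.5026,-.148]);y=-.045;R=np.array([[np.cos(y),-np.sin(y)],[np.sin(y),np.cos(y)]]);print(R.T@(s["eef_pos"][:2]-c))
t=manip.capture("top")[150:240,250:350,::-1];b=manip.capture("scene")[150:250,290:390,::-1]
cv2.imwrite("pics/c2.png",np.hstack([cv2.resize(t,(400,400),interpolation=2),cv2.resize(b,(400,400),interpolation=2)]))
```

```text
[ 0.42115317 -0.09735318  0.1354447 ] [-0.93635656 -0.42982096 -1.33685096]
[-0.08364272  0.04693168]
```

View pics/c2.png

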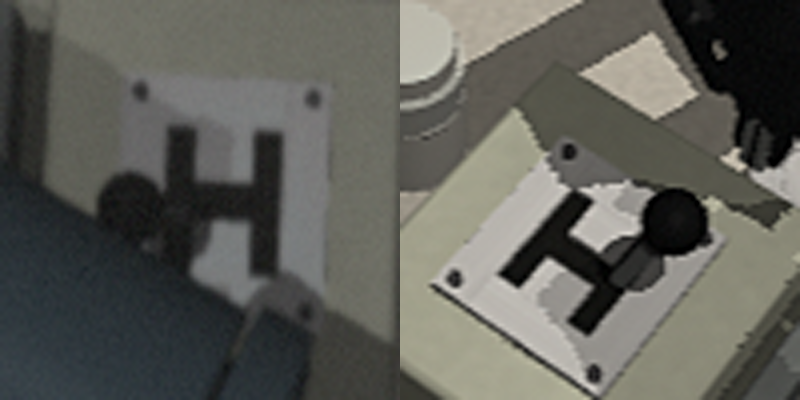

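The knob is unobscured in both views (top crop (128,205), scene crop (675,220)). It has not moved, and the closed finger is behind it, so I'll push forward.

Request:
{"op": "carry_out", "data": {
  "increments": [
    [[0, 0, 0], [-1.5, -0.5, 0], 0],
    [[0, 0, 0], [-3, -0.5, 0], 0],
    [[0, 0, 0], [-4, -0.5, 0], 0],
    [[0, 0, 0], [-4.4, -0.5, 0], 0],
    [[0, 0, 0], [-4.4, -0.5, 0], 0]
  ]
}}

```text
clock: 2.7
eef_pos: [0.4684, -0.1057, 0.1402]
tool_rot: [-3.141, 0.0, 3.098]
ft_force: [-2.1, 0.3, 1.3]
grip_width: 0.003
gripper_force: 0.8
```

Request:
{"op": "carry_out", "data": {
  "increments": [
    [[0, 0, 0], [-0.3, 0, 0], 0],
    [[0, 0, 0], [-0.6, 0, 0], 0],
    [[0, 0, 0], [-0.9, 0, 0], 0],
    [[0, 0, 0], [-1.0, 0, 0], 0],
    [[0, 0, 0], [-1.0, 0, 0], 0]
  ]
}}

```text
clock: 3.12
eef_pos: [0.4775, -0.1059, 0.1393]
tool_rot: [3.141, -0.001, 3.097]
ft_force: [-4.3, 1.4, 3.0]
grip_width: 0.001
gripper_force: 2.2
```

```bash
cat >> h.py <<'E'
_c=np.array([.5026,-.148]);_y=-.045;RM=np.array([[np.cos(_y),-np.sin(_y)],[np.sin(_y),np.cos(_y)]])
def look(name):
    t=manip.capture("top")[150:240,250:350,::-1];b=manip.capture("scene")[150:250,290:390,::-1]
    cv2.imwrite(f"pics/{name}.png",np.hstack([cv2.resize(t,(400,400),interpolation=2),cv2.resize(b,(400,400),interpolation=2)]))
    s=manip.get_state();print(s["clock"],RM.T@(s["eef_pos"][:2]-_c),s["eef_pos"],s["ft_force"])
E
python3 -c "
from h import *
look('c3')"
```

```text
3.2167 [-0.02696279  0.040888  ] [ 0.47750384 -0.10594048  0.13922829] [-3.81396089  0.75273877  2.74038228]
```

View pics/c3.png

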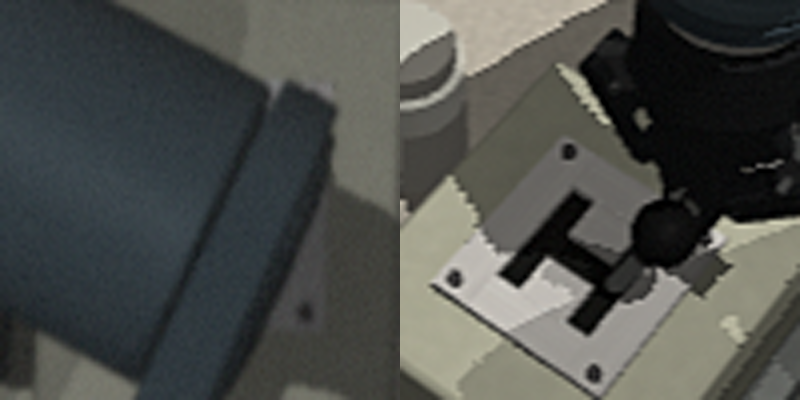

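Only the scene half is usable, because the arm covers the top view. The knob has moved to about (662,233) in the crop, so pixel (355.5,208.2). I'll compare that with where the crossway position should project.

```bash
python3 -c "
from h import *
def kn(f,s):
    v=.146*np.array([np.sin(f),-np.sin(s)*np.cos(f),np.cos(s)*np.cos(f)]);return np.r_[_c+RM@v[:2],v[2]+.024]
for f in(-.08,-.04,0,.04): print(f,proj('scene',kn(f,-.305))+.3)"
```

```text
Traceback (most recent call last):
NameError: name '_c' is not defined
```

```bash
python3 -c "
import h
from h import *
def kn(f,s):
    v=.146*np.array([np.sin(f),-np.sin(s)*np.cos(f),np.cos(s)*np.cos(f)]);return np.r_[h._c+RM@v[:2],v[2]+.024]
for f in(-.08,-.04,0,.04): print(f,proj('scene',kn(f,-.305))+.3)"
```

```text
-0.08 [[359.77449641 205.77138736]]
-0.04 [[358.07025408 207.85348208]]
0 [[356.30717578 209.99664402]]
0.04 [[354.48907556 212.19612069]]
```

The lever is about 0.015 rad short of centre. I'll nudge it 1.5 mm further, back off, lift, and go round to its left side.

Request:
{"op": "carry_out", "data": {
  "increments": [
    [[0, 0, 0], [-0.15, 0, 0], 0],
    [[0, 0, 0], [-0.15, 0, 0], 0],
    [[0, 0, 0], [1.0, 0, 0], 0],
    [[0, 0, 0], [2.0, 0, -2], 0],
    [[0, 0, 0], [2.0, 0, -5.5], 0]
  ]
}}

```text
clock: 3.63
eef_pos: [0.4545, -0.1038, 0.1909]
tool_rot: [3.138, -0.007, 3.096]
ft_force: [-0.1, -0.8, -0.7]
grip_width: -0.001
gripper_force: 0.0
```

Request:
{"op": "carry_out", "data": {
  "increments": [
    [[0, 0, 0], [0, 2, -1], 0],
    [[0, 0, 0], [0, 4.4, -1], 0],
    [[0, 0, 0], [-2, 4.4, -1], 0],
    [[0, 0, 0], [-4.7, 4.4, -1], 0],
    [[0, 0, 0], [-4.7, 4.4, -1], 0]
  ]
}}

```text
clock: 4.05
eef_pos: [0.5109, -0.0637, 0.2049]
tool_rot: [-3.141, 0.005, 3.097]
ft_force: [-1.2, 0.5, 0.4]
grip_width: 0.0
gripper_force: 0.0
```

```bash
python3 -c "
from h import *
look('c4')"
```

```text
4.15 [0.00105864 0.08473726] [ 0.50746946 -0.06339615  0.20401012] [-0.31761857 -0.06657115  0.2986507 ]
```

View pics/c4.png

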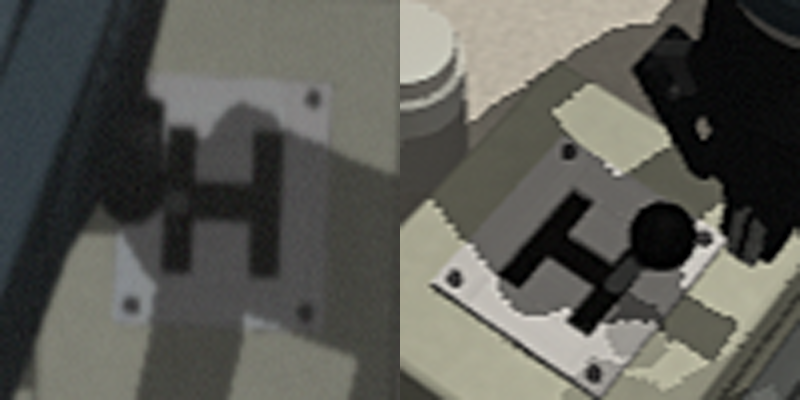

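The knob is at scene crop (662,236), and in the top crop the stem lines up with the crossway, so lever_fore is about -0.01. Next I'll go down on its left and push right.

Request:
{"op": "carry_out", "data": {
  "increments": [
    [[0, 0, 0], [0, 0, 1.5], 0],
    [[0, 0, 0], [0, 0, 3], 0],
    [[0, 0, 0], [0, 0, 4.5], 0],
    [[0, 0, 0], [0, 0, 5.3], 0],
    [[0, 0, 0], [0, 0, 5.3], 0]
  ]
}}

```text
clock: 4.57
eef_pos: [0.5049, -0.063, 0.1494]
tool_rot: [3.14, -0.003, 3.096]
ft_force: [-0.6, -0.2, 0.9]
grip_width: -0.0
gripper_force: 0.0
```

Request:
{"op": "carry_out", "data": {
  "increments": [
    [[0, 0, 0], [0, -0.5, 0], 0],
    [[0, 0, 0], [0, -1.0, 0], 0],
    [[0, 0, 0], [0, -1.5, 0], 0],
    [[0, 0, 0], [0, -1.8, 0], 0],
    [[0, 0, 0], [0, -1.8, 0], 0]
  ]
}}

```text
clock: 4.98
eef_pos: [0.5069, -0.0815, 0.1528]
tool_rot: [3.14, 0.003, 3.096]
ft_force: [0.4, 5.5, 4.2]
grip_width: 0.001
gripper_force: 2.8
```

Request:
{"op": "carry_out", "data": {
  "increments": [
    [[0, 0, 0], [0, -0.9, 0], 0],
    [[0, 0, 0], [0, -1.8, 0], 0],
    [[0, 0, 0], [0, -2.7, 0], 0],
    [[0, 0, 0], [0, -3.6, 0], 0],
    [[0, 0, 0], [0, -4.2, 0], 0]
  ]
}}

```text
clock: 5.4
eef_pos: [0.505, -0.1238, 0.1527]
tool_rot: [3.141, 0.002, 3.096]
ft_force: [0.6, 4.3, 4.7]
grip_width: 0.001
gripper_force: 2.5
```

Request:
{"op": "carry_out", "data": {
  "increments": [
    [[0, 0, 0], [0, -0.8, 0], 0],
    [[0, 0, 0], [0, -1.6, 0], 0],
    [[0, 0, 0], [0, -2.4, 0], 0],
    [[0, 0, 0], [0, -2.8, 0], 0],
    [[0, 0, 0], [0, -2.8, 0], 0]
  ]
}}

```text
clock: 5.82
eef_pos: [0.5029, -0.1523, 0.1512]
tool_rot: [-3.141, 0.0, 3.096]
ft_force: [1.5, 1.7, 1.1]
grip_width: 0.005
gripper_force: 1.2
```

```bash
python3 -c "
from h import *
look('c5')"
```

```text
5.9167 [ 0.0003155  -0.00368146] [ 0.50274957 -0.15169192  0.15115166] [0.76351036 0.67408662 0.94227234]
```

View pics/c5.png

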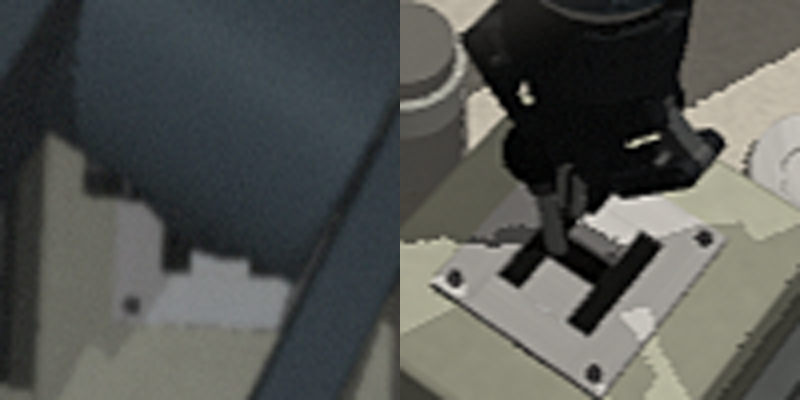

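The fingers have carried the lever into the right half; the stem is at about (555,225) in the crop. I'll push on to the right stop.

Request:
{"op": "carry_out", "data": {
  "increments": [
    [[0, 0, 0], [0, -0.3, 0], 0],
    [[0, 0, 0], [0, -0.6, 0], 0],
    [[0, 0, 0], [0, -0.8, 0], 0],
    [[0, 0, 0], [0, -0.9, 0], 0],
    [[0, 0, 0], [0, -0.9, 0], 0]
  ]
}}

```text
clock: 6.33
eef_pos: [0.5019, -0.16, 0.1507]
tool_rot: [3.141, -0.001, 3.097]
ft_force: [1.3, 4.0, -1.7]
grip_width: -0.001
gripper_force: 2.1
```

Request:
{"op": "carry_out", "data": {
  "increments": [
    [[0, 0, 0], [0, -0.2, 0], 0],
    [[0, 0, 0], [0, -0.2, 0], 0],
    [[0, 0, 0], [0, 1.5, 0], 0],
    [[0, 0, 0], [3, 2, 0], 0],
    [[0, 0, 0], [6, 2, 0], 0]
  ]
}}

```text
clock: 6.75
eef_pos: [0.4436, -0.1379, 0.1517]
tool_rot: [-3.139, 0.001, 3.099]
ft_force: [-0.2, -1.3, -0.2]
grip_width: 0.002
gripper_force: 0.0
```

Request:
{"op": "carry_out", "data": {
  "increments": [
    [[0, 0, 0], [0.3, -1, 0], 0],
    [[0, 0, 0], [0.3, -3, 0], 0],
    [[0, 0, 0], [0.3, -5, 0.8], 0],
    [[0, 0, 0], [0.3, -5, 1.2], 0],
    [[0, 0, 0], [0.3, -5, 1.2], 0]
  ]
}}

```text
clock: 7.17
eef_pos: [0.4379, -0.1888, 0.1391]
tool_rot: [-3.141, -0.0, 3.095]
ft_force: [0.3, 0.0, -0.4]
grip_width: 0.001
gripper_force: 0.0
```

```bash
python3 -c "
from h import *
look('c6')"
```

```text
7.2667 [-0.06265044 -0.04242072] [ 0.4381047  -0.18755946  0.13939985] [-0.39668288  0.44368619 -0.88972739]
```

View pics/c6.png

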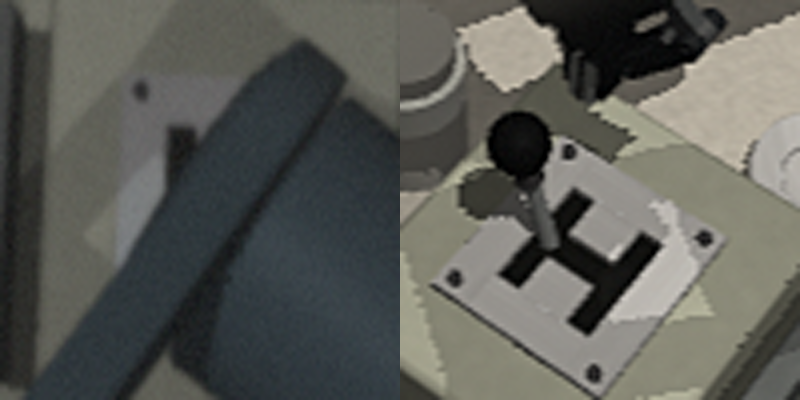

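The lever stands at the right end of the crossway, with the knob at crop (520,143) and the finger behind it. Now the forward push.

Request:
{"op": "carry_out", "data": {
  "increments": [
    [[0, 0, 0], [-1.5, 0, 0], 0],
    [[0, 0, 0], [-3, 0, 0], 0],
    [[0, 0, 0], [-4, 0, 0], 0],
    [[0, 0, 0], [-5, 0, 0], 0],
    [[0, 0, 0], [-5.5, 0, 0], 0]
  ]
}}

```text
clock: 7.68
eef_pos: [0.4937, -0.1896, 0.1395]
tool_rot: [-3.141, -0.001, 3.098]
ft_force: [-4.9, 0.0, 3.4]
grip_width: -0.005
gripper_force: 2.2
```

Request:
{"op": "carry_out", "data": {
  "increments": [
    [[0, 0, 0], [-0.8, 0, 0], 0],
    [[0, 0, 0], [-1.6, 0, 0], 0],
    [[0, 0, 0], [-2.3, 0, 0], 0],
    [[0, 0, 0], [-2.9, 0, 0], 0],
    [[0, 0, 0], [-2.9, 0, 0], 0]
  ]
}}

```text
clock: 8.1
eef_pos: [0.5222, -0.1906, 0.1383]
tool_rot: [3.14, -0.002, 3.097]
ft_force: [-4.2, 0.2, -2.7]
grip_width: -0.0
gripper_force: 1.9
```

Still sliding at 4 N. I'll go on until the stop shows in the force.

Request:
{"op": "carry_out", "data": {
  "increments": [
    [[0, 0, 0], [-0.15, 0, 0], 0],
    [[0, 0, 0], [-0.3, 0, 0], 0],
    [[0, 0, 0], [-0.4, 0, 0], 0],
    [[0, 0, 0], [-0.4, 0, 0], 0],
    [[0, 0, 0], [-0.4, 0, 0], 0]
  ]
}}

```text
clock: 8.52
eef_pos: [0.5259, -0.1914, 0.1393]
tool_rot: [-3.142, -0.0, 3.097]
ft_force: [-4.7, 1.1, -4.1]
grip_width: -0.002
gripper_force: 2.4
```

Request:
{"op": "carry_out", "data": {
  "increments": [
    [[0, 0, 0], [-0.15, 0, 0], 0],
    [[0, 0, 0], [-0.3, 0, 0], 0],
    [[0, 0, 0], [-0.3, 0, 0], 0],
    [[0, 0, 0], [-0.3, 0, 0], 0],
    [[0, 0, 0], [-0.3, 0, 0], 0]
  ]
}}

```text
clock: 8.93
eef_pos: [0.5282, -0.1914, 0.139]
tool_rot: [3.141, -0.002, 3.097]
ft_force: [-6.6, 1.2, -4.6]
grip_width: 0.004
gripper_force: 3.4
```

Force is rising and the finger is stopping short of its command, so the lever is at the stop. Drawing back clear.

Request:
{"op": "carry_out", "data": {
  "increments": [
    [[0, 0, 0], [-0.15, 0, 0], 0],
    [[0, 0, 0], [-0.15, 0, 0], 0],
    [[0, 0, 0], [1.5, 0, 0], 0],
    [[0, 0, 0], [4.5, 0, 0], 0],
    [[0, 0, 0], [8.5, 0, 0], 0]
  ]
}}

```text
clock: 9.35
eef_pos: [0.4467, -0.1892, 0.1411]
tool_rot: [-3.138, 0.007, 3.098]
ft_force: [-1.5, -0.6, 1.6]
grip_width: -0.002
gripper_force: 0.0
```

Request:
{"op": "carry_out", "data": {
  "increments": [
    [[0, 0, 0], [2, 0, -3], 0],
    [[0, 0, 0], [4, 0, -6], 0],
    [[0, 0, 0], [5, 0, -8], 0],
    [[0, 0, 0], [5, 0, -8], 0],
    [[0, 0, 0], [5, 0, -8], 0]
  ]
}}

```text
clock: 9.77
eef_pos: [0.3961, -0.1871, 0.2222]
tool_rot: [-3.137, 0.007, 3.096]
ft_force: [0.6, 0.0, 0.2]
grip_width: -0.001
gripper_force: 0.0
```

```bash
python3 -c "
from h import *
look('c7')
import h
for f in(.25,.3,.344):
    v=.146*np.array([np.sin(f),-np.sin(.3)*np.cos(f),np.cos(.3)*np.cos(f)]);p=proj('scene',np.r_[h._c+RM@v[:2],v[2]+.024])[0];print(f,(p-[290,150])*4+[400,0])
cv2.imwrite('pics/s7.png',manip.capture('scene')[:,:,::-1])"
```

```text
9.8667 [-0.10578968 -0.04262699] [ 0.39499985 -0.18582491  0.21957858] [-0.88949229  0.01579797  0.40360931]
0.25 [469.59573009 200.12031415]
0.3 [461.39881711 212.97697681]
0.344 [454.43510901 224.60338375]
```

View pics/c7.png

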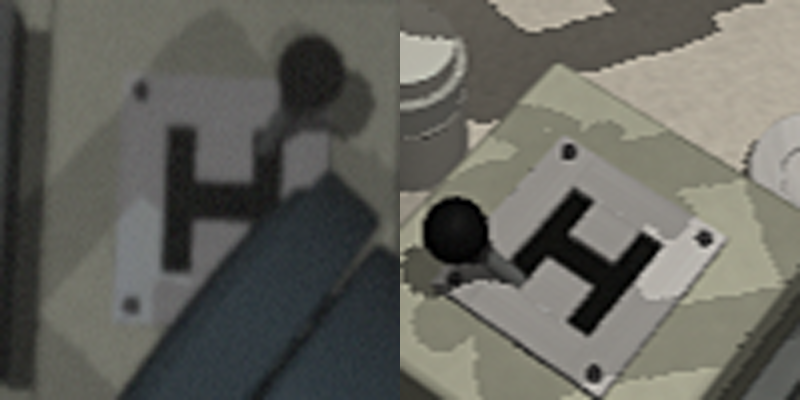

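View pics/s7.png

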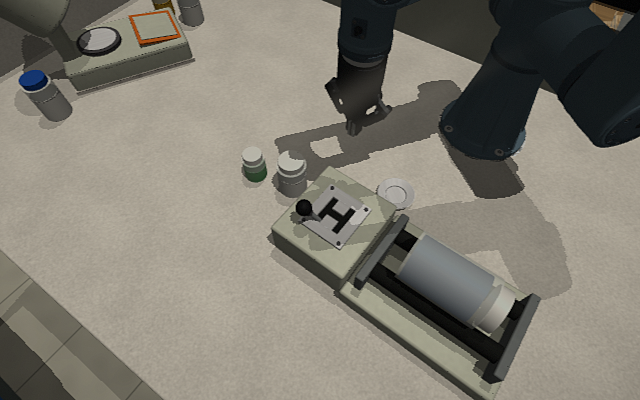

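The knob is at crop (456,230), close to the fully home prediction of (454,225). The jars and dish have not moved, and the arm is clear.

```bash
python3 -c "
from workcell import manip
print(manip.job_done())"
```

```text
the job is handed in; nothing more can be done
None
```

The lever is fully forward in the third slot (the camera puts it at the forward stop), the arm is drawn back clear, the jars and dish stand where they were, and the job was handed in at about 10 s; no verdict came back.

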